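# Free a sagging gate bolt and hold the guard gate ajar

## Task

Open the gate of the clear guard pen round the yellow tube rack: its barrel bolt sags behind the bent lip of the keeper, so lift the bolt by its red knob while drawing it back towards the gate's hinge, without forcing it against the keeper. Then swing the gate out against its closing spring until its free edge stands about 7 cm (5 to 10 cm) from its closed place, and finish holding it there, still and not let go, with the bolt still drawn. Leave the bottle, the beaker and the timer where they stand.

Things in the scene. Friction and masses are not known exactly. Their poses are not given: they have to be found in the camera images.
- pen: the fixed guard pen: grey base 170 x 264 x 12 mm, aluminium posts and clear walls up to 112 mm, open at the top, a yellow tube rack inside. Origin: centre of the base's underside. Its x axis points from the gate side to the back, y along the gate from the latch post to the hinge post, z up. The gate fills the side at x = -70 mm
- gate_axis (a point): point on the gate's vertical hinge axis, 112 mm above the worktop, at x = -70, y = +103 mm in the pen's frame; axes as the pen's
- gate_hinge (a joint): opening angle of the gate in rad: 0 closed; it grows as the gate swings out in the pen's -x direction, that is clockwise seen from above (stop at 1.2). A spring closes it with 0.24 N m at 0 and 0.45 N m at 0.35 rad (about 2.5 N at the knob); let go, it shuts
- gate_leaf: the gate: aluminium frame 12 mm thick with a clear pane, 203 mm wide, top edge 118 mm above the worktop. Origin on the hinge axis, 12 mm above the worktop; closed, its axes are the pen's and it runs from the hinge in -y
- gate_edge (a point): middle of the gate's free edge, 203 mm from the hinge axis. Its distance from its closed place is 0.203 times 2 sin(half the opening angle): 0.07 m is 0.35 rad
- bolt_bar: steel barrel bolt along the top of the gate: rod 10 mm diameter, pivoted at this origin (tail, about 143 mm above the worktop; in the gate's frame y = -105 mm plus bolt_slide), running 131 mm in its -y direction to a head 14 mm long, 12 mm wide and 9 mm deeper than the rod underneath. The drooping head hooks behind the keeper's lip
- knob (a point): centre of the bolt's upright red knob, where it is grasped: 16 mm diameter, from 14 mm below to 14 mm above this point, with a 19 mm wide, 4 mm thick cap on top of that; about 172 mm above the worktop. It stands 85 mm from the bolt's pivot; an 8 mm stem joins it to the rod, whose top is 29 mm below this point. A 20 mm wide steel staple, top 160 mm above the worktop, stands 62 mm from it on the hinge side (26 mm when fully drawn)
- bolt_slide (a joint): how far the bolt is drawn back along the gate towards the hinge (+y of the gate), m: starts at 0 to 0.004, range -0.005 to 0.036. Friction about 1 N. The head meets the keeper's lip at about 0.010 unless lifted, and is clear of the keeper from 0.029 on; only then can the gate swing
- bolt_lift (a joint): how far the bolt's nose is lifted from its sag, turning about its pivot, rad: 0 sagged (nose 0.06 rad below level), stop at 0.14. The head passes over the lip from about 0.07; lifting by 0.11 raises the knob 9 mm and carries it 3.5 mm towards the hinge even if the shoe does not slide. It drops again under its weight (about 1 N at the knob)
- keeper: open-topped brass U on the latch post: origin on the post's top, 112 mm above the worktop; cheeks 30 mm high either side of the bolt's head, and a bent lip about 17 mm high on the gate side, behind which the head hangs
- amber_bottle_mid (a point): brown reagent bottle with a white cap, 58 mm diameter, 112 mm tall, standing beside the hinge side of the pen; point half-way up it. Leave alone
- beaker_mid (a point): clear plastic beaker, 59 mm diameter, 70 mm tall, standing beside the latch side of the pen; point half-way up it. Leave alone
- timer_mid (a point): flat white bench timer, 66 x 66 x 19 mm, lying in front of the hinge half of the gate; point half-way up it. Leave alone

How it is judged (in metres and radians):
On the way, in this order (a step that is already met when the one before it is completed fails the run):
1. the bolt's head is lifted over the keeper's lip (0.06 rad or more) while the gate is shut (value of joint bolt_lift above 0.06 rad and value of joint bolt_slide below 0.02 m and value of joint gate_hinge below 0.05 rad), for 0.05 s.
2. the bolt is drawn clear of the keeper (28 mm) (value of joint bolt_slide above 0.028 m), for 0.1 s.
At the end, for the whole second after the job is handed in: The gate stands still, open by 0.24 to 0.51 rad (free edge 5 to 10 cm from its closed place), the robot's fingers still hold it or its bolt (contact over 0.5 N), and the bolt is still drawn back by more than 20 mm (value of joint gate_hinge between 0.24 and 0.51 rad and velocity of joint gate_hinge between -0.05 and 0.05 rad/s and value of joint bolt_slide above 0.02 m and contact force between the fingers and gate_leaf above 0.5 N); the arm keeps its last pose, push and grip.
It fails at once if the bolt is forced against the keeper with more than 30 N (contact force between bolt_bar and keeper above 30 N).
It fails at once if the amber bottle is moved by more than 2 cm (distance of amber_bottle_mid from where it was at the start of the episode above 0.02 m).
It fails at once if the beaker is moved by more than 2 cm (distance of beaker_mid from where it was at the start of the episode above 0.02 m).
It fails at once if the timer is moved by more than 2 cm (distance of timer_mid from where it was at the start of the episode above 0.02 m).
It also fails if it takes over 32 s, if anything falls off the work surface, if the arm or the gripper's body presses on something with over 40 N, if the wrist force passes 120 N, or if a joint passes its speed limit or range.

## Robot

A 6-joint arm with a two-finger parallel gripper is mounted at the origin on the work surface; the furniture and walls round the work are solid. World frame = base frame: x ahead of the robot, y to its left, z up, the work surface at z = 0. Lengths are in mm, angles in degrees, forces in N, time in s.
With the tool pointing down it reaches from about 300 to 850 mm from the base axis. Payload 4.2 kg.
Tool frame: the origin (TCP) lies between the finger pads; the fingertips stand 8 mm ahead of it and the grasp point (between the pads) lies 11 mm behind it; x points along the fingers, y is the direction in which the jaws open and shut, and the axes are right-handed (so a half turn about x gives the same grasp; the last joint's range is limited). The gripper opens to 91 mm and grips with 3 to 60 N. Pads are 32 mm wide; open, the fingers measure 118 mm over their backs; the gripper's body (76 mm by 178 mm) begins 60 mm behind the grasp point.
Start: joints at [72.938, 18.312, 89.639, -0, 72.044, -1.146], TCP at [157.69, 552.97, 221.976] pointing down, gripper open.
Joint ranges: [-177.97, 177.97], [-48.28, 115.42], [12.27, 149.76], [-77.06, 257.06], [2.81, 150.46], [-146.56, 146.56]. Speed limits (degrees/s): [147.25, 147.25, 180, 180, 180, 180].

## Interface

Orientations are given as [roll, pitch, yaw] about the fixed x, y, z axes, in that order (R = Rz(yaw) Ry(pitch) Rx(roll)).
In Python, from workcell import env gives the robot as it stands.
- The arm moves only by the tool arm_command, never from a script. Its arguments are lists of equal length, an entry for each row: "slide": the shift along the tool's x, y, z in cm, a list of three; "turn": the turn, a rotation vector about the tool's x, y, z in rad, a list of three; "grip": the closure in counts, from 0 (fully open) to 255 (shut). A call has 1 to 20 rows; each row is the pose to reach, as a shift and turn from the pose commanded when the call began, along the tool's axes at that moment; what a row does not reach only later rows make up. A row lasts 1/12 s, in which the tool goes at most 41.7 mm and 7.16 degrees, less where a joint would pass 70% of its speed; a pose out of reach is approached as far as the arm can. A call with a gripper value outside its range is refused whole. The fingers move at their own pace and stop on an object; "newtons" is the grip in N (left out, the last holds). Time passes only in rows, so rows that repeat a pose let the fingers close. It gives the time, the measured TCP pose, the force and the opening at its end, in the units of the state.
- env.state(): the state, without advancing time (a new reading comes with each control period).
- env.grab_frame(name): name is "scene" or "top" or "wrist"; returns (picture, depth): 420x560x3 uint8, red, green, blue; 420x560 float32, mm along the optical axis (not along the pixel's ray), 0 where there is no reading.
- env.calibration(name): a dict with "K" (3x3 intrinsics, pixels), "camera_from_world" (4x4, takes a point from world to camera coordinates); the wrist camera has in their place "T_tool_cam" (4x4, takes a point from camera to tool coordinates, whose origin is the TCP and whose axes are the tool frame's). Camera axes: x right, y up, looking along -z (the intrinsics and any distortion apply to the point x, -y, -z); pixel columns grow to the right and rows downward; lengths in mm; the calibration is good to about 2 mm. A picture is of the moment at which its call begins: read the wrist's pose just before it. calibration takes no time and is no camera call.
- env.job_done(): hands the job in, once; it reports no verdict.
Trained networks look in the newest picture that a camera, given by its name, has taken for a name from the list of things; names that differ only in an ending like _2 or _b are one class to them, and where a whole thing is asked for, a point or a joint stands for the part that bears it (a point fixed in the world has none). Each returns a list of dicts, best first, with "p" (0 to 1); they miss things now and then, are a little off and sometimes report something else, mostly with a low value. They report only what shows in the picture. A call takes as long as a camera call.
- env.search_frame(camera, label): "point" ([x, y, z] in mm, in world coordinates, good to about 4 mm: the middle of the surface that is visible of it).
The state is a dict: "time_s": time; "qpos": joint angles; "qvel": joint speeds; "effort": joint torques, N m; "ee_pos": TCP position; "ee_rot": TCP orientation; "force": force on the tool from outside, world axes, zero at the start; "torque": the same for the moment, N m; "gripper_width": finger opening in mm.
Only numpy, scipy, OpenCV 4.12 (cv2) and the standard library are available. Lean on these libraries where they do the work, as an engineer would, in place of code of your own. Each camera call takes 0.05 s, during which the arm holds its last target.

## Working session

There is one attempt and no reset: what is moved stays moved. The work goes in short steps, Python scripts to look and compute and a tool call to move; the robot and the scene stay as the last step left them, time stands still between calls to the robot, and variables do not carry over. Pictures are saved under pics/ and viewed, and the job is handed in when it is done.

Besides the shell and the picture viewer there is one more tool, called after "Call:" as name(argument=value, ...) on one line, values as JSON. arm_command: Moves the arm, as the interface text tells. Its arguments: {"type":"object","properties":{"slide":{"type":"array","items":{"type":"array","items":{"type":"number"}}},"turn":{"type":"array","items":{"type":"array","items":{"type":"number"}}},"grip":{"type":"array","items":{"type":"number"}},"newtons":{"type":"number"}},"required":["slide","turn","grip"]}

```bash
mkdir -p pics; ls; python3 - <<'E'
from workcell import env
import cv2
s=env.state(); print(s['time_s'],s['ee_pos'],s['ee_rot'],s['gripper_width'],s['force'])
for c in ("scene","top","wrist"):
    im,d=env.grab_frame(c); cv2.imwrite(f"pics/{c}0.png",im[:,:,::-1])
for c in ("scene","top"):
  for n in ("knob","keeper","bolt_bar","gate_axis","amber_bottle_mid","beaker_mid","timer_mid","pen","gate_leaf"):
    try: print(c,n,[( [round(v) for v in r['point']],round(r['p'],2)) for r in env.search_frame(c,n)[:2]])
    except Exception as e: print(c,n,e)
print(env.state()['time_s'])
E
```

```text
pics
0.0 [157.52380185 552.48631076 221.09545342] [ -92.13568967   89.89609412 -108.05193146] 91.48035946938808 [-0.81383195 -1.13504925 -0.66102059]
scene knob [([529, -28, 142], 0.77)]
scene keeper [([518, -61, 125], 0.53), ([529, -28, 142], 0.37)]
scene bolt_bar [([527, -29, 151], 0.59)]
scene gate_axis [([533, 62, 79], 0.87)]
scene amber_bottle_mid [([580, 237, 61], 0.89), ([531, -28, 145], 0.43)]
scene beaker_mid []
scene timer_mid [([391, 149, 18], 0.7)]
scene pen [([536, 61, 72], 0.76)]
scene gate_leaf [([530, 48, 82], 0.6)]
top knob [([538, -30, 143], 0.69)]
top keeper [([525, -65, 124], 0.66)]
top bolt_bar [([530, -32, 146], 0.66)]
top gate_axis [([536, -30, 142], 0.74), ([610, 47, 32], 0.6)]
top amber_bottle_mid [([589, 232, 76], 0.9), ([401, 139, 12], 0.57)]
top beaker_mid [([642, -153, 22], 0.66)]
top timer_mid [([400, 140, 12], 0.6)]
top pen [([608, 46, 35], 0.78), ([401, 138, 15], 0.7)]
top gate_leaf [([535, 44, 120], 0.69)]
1.05
```

View pics/scene0.png

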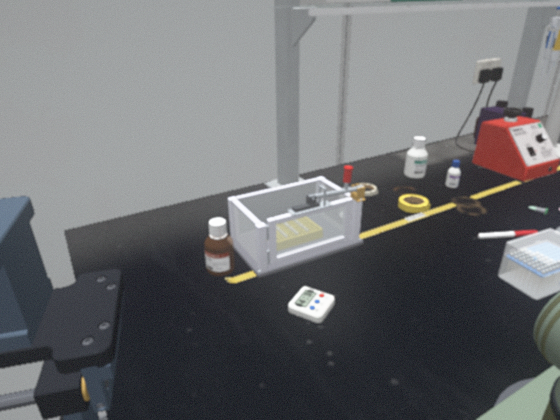

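View pics/top0.png

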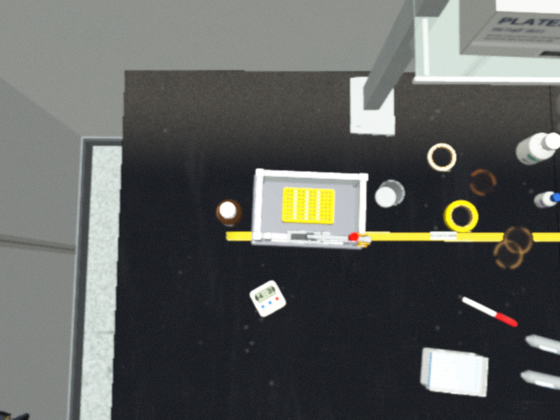

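View pics/wrist0.png

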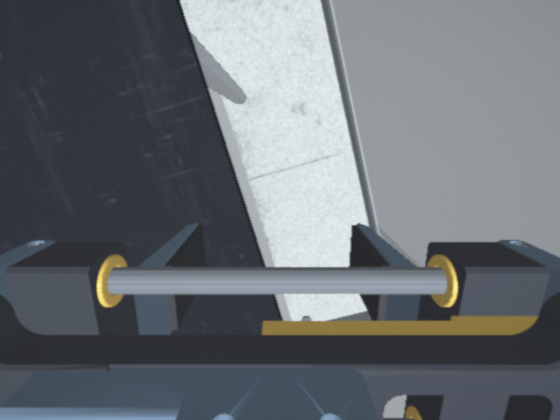

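The scene view shows the pen with its gate towards the robot and the red knob at about (347,175), with the keeper beside it at (357,193). In the top view the knob is at (353,238), the bottle at (228,211) beside the hinge, the beaker at (390,193) and the timer at (268,299). Next I'll measure the knob and the pen's yaw.

```bash
cat > h.py <<'E'
from workcell import env
import numpy as np, cv2
def cloud(c,im,d,s=None):
    cal=env.calibration(c); K=np.array(cal['K'])
    v,u=np.mgrid[0:420,0:560]; 
    x=(u-K[0,2])/K[0,0]*d; y=(v-K[1,2])/K[1,1]*d
    P=np.stack([x,-y,-d,np.ones_like(d)],-1)
    if 'camera_from_world' in cal: T=np.linalg.inv(np.array(cal['camera_from_world']))
    else:
        from scipy.spatial.transform import Rotation as R
        T=np.eye(4);T[:3,:3]=R.from_euler('xyz',s['ee_rot'],degrees=True).as_matrix();T[:3,3]=s['ee_pos'];T=T@np.array(cal['T_tool_cam'])
    return (P@T.T)[...,:3]
E
python3 - <<'E'
from h import *
np.set_printoptions(precision=1,suppress=True)
for c in ("scene","top"):
    cal=env.calibration(c); print(c,{k:(np.array(v).round(2).tolist()) for k,v in cal.items() if k!='camera_from_world'}, np.linalg.inv(np.array(cal['camera_from_world']))[:3,3])
    im,d=env.grab_frame(c); P=cloud(c,im,d)
    r=im.astype(int); m=(r[...,0]>140)&(r[...,1]<70)&(r[...,2]<70)&(d>0)
    m&=(abs(P[...,0]-530)<60)&(abs(P[...,1]+30)<60)
    vv,uu=np.nonzero(m)
    for a,b in zip(vv,uu): print(b,a,P[a,b])
    if c=="top":
        w=(P[...,2]>85)&(P[...,2]<135)&(P[...,0]>450)&(P[...,0]<750)&(P[...,1]>-100)&(P[...,1]<195)
        q=P[w][:,:2].astype(np.float32); print(cv2.minAreaRect(q), len(q))
    x0,y0=(160,120) if c=='scene' else (200,140)
    cr=im[y0:y0+150,x0:x0+220]; cv2.imwrite(f"pics/{c}z.png",cv2.resize(cr[:,:,::-1],None,fx=3.6,fy=3.6,interpolation=cv2.INTER_CUBIC))
E
```

```text
scene {'K': [[409.85, 0.0, 270.83], [0.0, 409.85, 210.21], [0.0, 0.0, 1.0]]} [-76.4 478.8 485.3]
345 169 [528.1 -25.6 187. ]
346 169 [527.5 -27.7 186.8]
347 169 [526.9 -29.7 186.5]
349 169 [523.8 -32.3 187. ]
350 169 [523.4 -34.5 186.7]
351 169 [523.7 -37.5 185.9]
346 170 [525.  -25.7 185.8]
347 170 [525.  -28.3 185.3]
348 170 [526.  -31.7 184.2]
349 170 [522.5 -31.4 185.4]
345 171 [531.7 -28.9 180.9]
346 171 [527.4 -27.9 182.4]
347 171 [525.9 -29.2 182.7]
349 171 [525.2 -33.8 181.9]
345 172 [530.4 -27.9 179.3]
346 172 [528.7 -29.2 179.6]
347 172 [525.6 -29.1 180.6]
348 172 [526.1 -32.1 179.8]
349 172 [525.6 -34.3 179.5]
345 173 [529.5 -27.4 177.5]
346 173 [528.5 -29.1 177.5]
347 173 [524.9 -28.7 178.8]
348 173 [526.7 -32.8 177.3]
349 173 [524.6 -33.7 177.8]
345 174 [529.3 -27.4 175.4]
346 174 [528.4 -29.2 175.3]
347 174 [524.8 -28.7 176.7]
348 174 [523.7 -30.5 176.6]
349 174 [525.7 -34.7 175.1]
344 175 [532.1 -27.2 172.4]
346 175 [528.5 -29.4 173.1]
347 175 [527.2 -31.  173.2]
348 175 [525.4 -32.  173.6]
349 175 [522.4 -32.1 174.6]
344 176 [530.8 -26.3 170.8]
345 176 [529.9 -28.1 17
[... 1690 characters left out ...]
193. ]
353 237 [530.8 -34.  187.1]
354 237 [530.7 -35.8 188.9]
355 237 [530.5 -37.5 190.9]
356 237 [530.6 -39.6 190.7]
357 237 [530.9 -42.3 186.6]
349 238 [530.2 -28.9 165.7]
350 238 [529.2 -28.8 180.7]
351 238 [528.5 -29.3 190.9]
352 238 [528.7 -32.  187. ]
353 238 [528.5 -33.5 190.3]
354 238 [528.5 -35.5 190.6]
355 238 [528.8 -38.1 187.1]
356 238 [528.5 -39.6 190.8]
349 239 [527.9 -28.3 169.4]
350 239 [527.7 -30.  172.4]
351 239 [526.6 -29.7 188.5]
352 239 [526.6 -31.8 188.2]
353 239 [526.5 -33.6 189.8]
354 239 [526.6 -35.8 188.4]
355 239 [526.6 -37.7 189.1]
356 239 [526.4 -39.4 191.9]
((601.4166259765625, 43.756011962890625), (254.7165985107422, 163.15040588378906), 88.0445556640625) 1953
```

View pics/scenez.png

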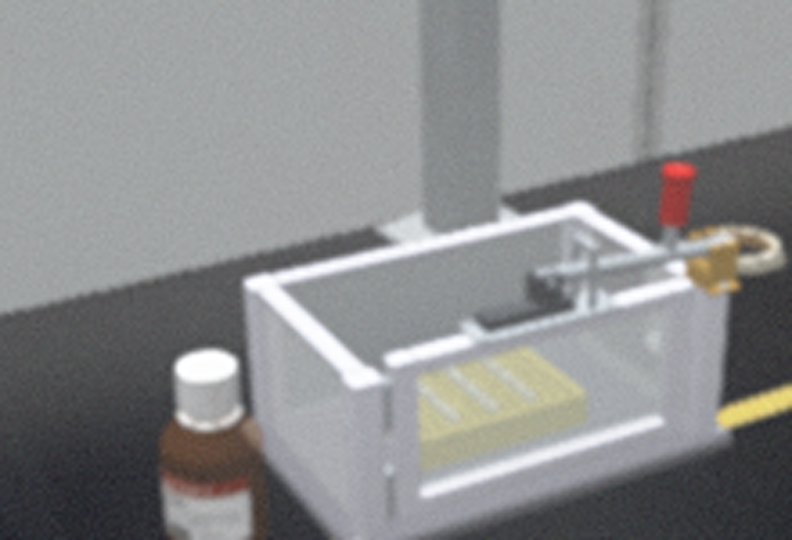

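View pics/topz.png

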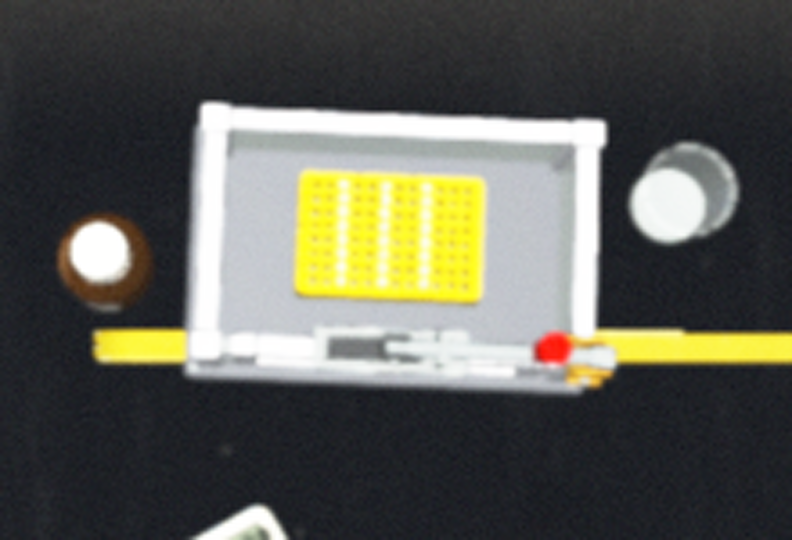

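```bash
cat >> h.py <<'E'
from scipy.spatial.transform import Rotation as R
def down(yaw):
    "tool x down, tool y at yaw deg in world xy"
    a=np.radians(yaw); y=np.array([np.cos(a),np.sin(a),0]); x=np.array([0,0,-1.]); return R.from_matrix(np.stack([x,y,np.cross(x,y)],1))
def rel(p0,R0,p,Rt):
    return (R0.inv().apply(np.array(p)-p0)/10).round(2).tolist(), (R0.inv()*Rt).as_rotvec().round(4).tolist()
def cur():
    s=env.state(); return np.array(s['ee_pos']),R.from_euler('xyz',s['ee_rot'],degrees=True)
E
python3 - <<'E'
from h import *
np.set_printoptions(precision=3,suppress=True)
p,r=cur(); print(p); print(r.as_matrix()); y=r.as_matrix()[:,1]; print(np.degrees(np.arctan2(y[1],y[0])))
p0=np.array([157.69,552.97,221.976])
for yaw in (-2,178,88,-92):
    print(yaw,rel(p0,r,[532,-34.5,235],down(yaw)))
E
```

```text
[157.691 552.958 221.993]
[[ 0.     0.274  0.962]
 [ 0.     0.962 -0.274]
 [-1.     0.     0.   ]]
74.08108344117268
-2 ([-1.31, -46.23, 52.11], [1.3279, -0.0001, -0.0001])
178 ([-1.31, -46.23, 52.11], [-1.8137, 0.0001, -0.0001])
88 ([-1.31, -46.23, 52.11], [-0.2429, 0.0, -0.0001])
-92 ([-1.31, -46.23, 52.11], [2.8987, -0.0002, -0.0])
```

Call:
arm_command(slide=[[-1.3, -5, 5.6], [-1.3, -8, 9], [-1.3, -11, 12.4], [-1.3, -14, 15.8], [-1.3, -17, 19.2], [-1.3, -20, 22.5], [-1.3, -23, 26], [-1.3, -26, 29.3], [-1.3, -29, 32.7], [-1.3, -32, 36], [-1.3, -35, 39.5], [-1.3, -38, 42.8], [-1.3, -41, 46.2], [-1.3, -43, 48.5], [-1.3, -45, 50.7], [-1.3, -46.23, 52.11], [-1.3, -46.23, 52.11], [-1.3, -46.23, 52.11], [-1.3, -46.23, 52.11], [-1.3, -46.23, 52.11]], turn=[[0.1, 0, 0], [0.2, 0, 0], [0.3, 0, 0], [0.4, 0, 0], [0.5, 0, 0], [0.6, 0, 0], [0.7, 0, 0], [0.8, 0, 0], [0.9, 0, 0], [1.0, 0, 0], [1.1, 0, 0], [1.2, 0, 0], [1.3, 0, 0], [1.328, 0, 0], [1.328, 0, 0], [1.328, 0, 0], [1.328, 0, 0], [1.328, 0, 0], [1.328, 0, 0], [1.328, 0, 0]], grip=[0, 0, 0, 0, 0, 0, 0, 0, 0, 0, 0, 0, 0, 0, 0, 0, 0, 0, 0, 0], newtons=25)

```text
time_s: 2.82
ee_pos: [531.5, -34.1, 234.7]
ee_rot: [-124.8, 89.9, 143.1]
force: [0.2, 0.0, 0.1]
gripper_width: 91.3
```

```bash
python3 - <<'E'
from h import *
np.set_printoptions(precision=2,suppress=True)
s=env.state(); print(s['time_s'],s['ee_pos'],s['ee_rot'],s['qpos'],s['force'])
im,d=env.grab_frame("wrist"); cv2.imwrite("pics/wrist1.png",im[:,:,::-1])
P=cloud("wrist",im,d,s)
r=im.astype(int); m=(r[...,0]>120)&(r[...,1]<70)&(r[...,2]<70)&(d>0)
n,l,st,ce=cv2.connectedComponentsWithStats(m.astype(np.uint8))
for i in range(1,n):
    if st[i,4]>50:
        q=P[l==i]; print(st[i],np.median(q,0),q.min(0),q.max(0))
        t=q[q[:,2]>np.percentile(q[:,2],90)-4]; print('top',(t.min(0)+t.max(0))/2,t.mean(0), cv2.minEnclosingCircle(t[:,:2].astype(np.float32)))
print(env.search_frame("wrist","knob")[:2])
im,d=env.grab_frame("scene"); cv2.imwrite("pics/scene1.png",im[:,:,::-1])
E
```

```text
2.8167 [531.5  -34.15 234.7 ] [-124.84   89.93  143.14] [-4.94 14.05 93.83  0.04 72.18 -2.92] [0.16 0.   0.13]
[267 212  22  32 539] [532.8  -32.99 188.88] [524.82 -44.85 159.81] [540.84 -27.14 191.82]
top [532.83 -35.99 188.95] [532.71 -35.48 189.15] ((532.4783935546875, -35.938690185546875), 8.993329048156738)
[{'point': [532.9, -20.7, 147.4], 'p': 0.82}, {'point': [534.0, -12.0, 150.8], 'p': 0.43}]
```

View pics/wrist1.png

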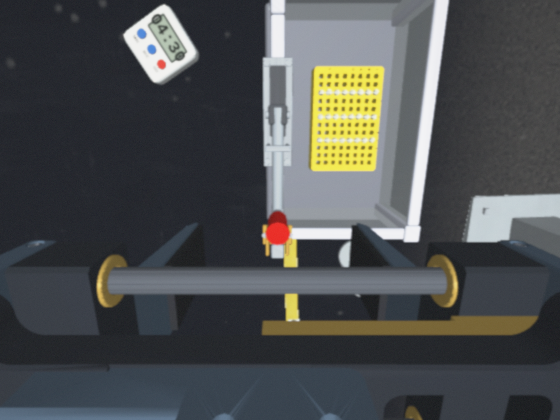

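View pics/scene1.png

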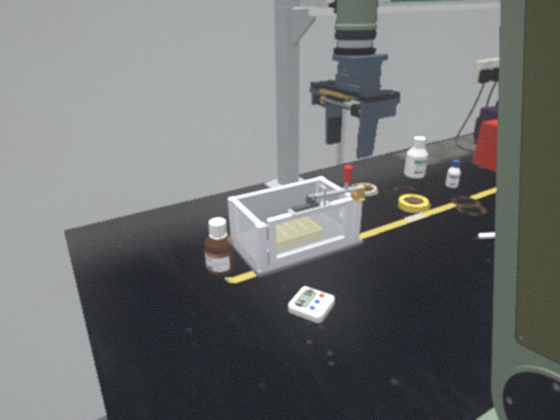

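The wrist view shows the open jaws either side of the knob (277,233), with the rod running square to them. The knob's top is at (532.7, -35.5, 190), which fits its stated height. I'll go down and close gently.

Call:
arm_command(slide=[[1.0, 0.12, 0.1], [2.5, 0.12, 0.1], [4.0, 0.12, 0.1], [5.2, 0.12, 0.1], [6.2, 0.12, 0.1], [6.7, 0.12, 0.1], [6.9, 0.12, 0.1], [6.9, 0.12, 0.1], [6.9, 0.12, 0.1]], turn=[[0, 0, 0], [0, 0, 0], [0, 0, 0], [0, 0, 0], [0, 0, 0], [0, 0, 0], [0, 0, 0], [0, 0, 0], [0, 0, 0]], grip=[0, 0, 0, 0, 0, 0, 0, 0, 0])

```text
time_s: 3.72
ee_pos: [533.6, -35.5, 166.4]
ee_rot: [92.0, 89.9, 0.0]
force: [0.5, 0.6, 0.1]
gripper_width: 91.3
```

Call:
arm_command(slide=[[0, 0, 0], [0, 0, 0], [0, 0, 0], [0, 0, 0], [0, 0, 0], [0, 0, 0], [0, 0, 0], [0, 0, 0], [0, 0, 0], [0, 0, 0], [0, 0, 0], [0, 0, 0], [0, 0, 0], [0, 0, 0]], turn=[[0, 0, 0], [0, 0, 0], [0, 0, 0], [0, 0, 0], [0, 0, 0], [0, 0, 0], [0, 0, 0], [0, 0, 0], [0, 0, 0], [0, 0, 0], [0, 0, 0], [0, 0, 0], [0, 0, 0], [0, 0, 0]], grip=[80, 120, 160, 180, 190, 200, 210, 220, 230, 240, 255, 255, 255, 255], newtons=14)

```text
time_s: 4.88
ee_pos: [532.7, -35.6, 165.8]
ee_rot: [-85.4, 89.9, -177.4]
force: [-1.7, -0.4, 0.6]
gripper_width: 17.3
```

```bash
python3 - <<'E'
from h import *
np.set_printoptions(precision=3,suppress=True)
s=env.state(); print(s['time_s'],s['ee_pos'],s['ee_rot'],s['force'],s['gripper_width'])
for c in("wrist","scene"):
    im,d=env.grab_frame(c); cv2.imwrite(f"pics/{c}2.png",im[:,:,::-1])
p,r=cur(); print(r.as_matrix())
piv=np.array([532.7,51.5,143])
for th in (0.03,0.06,0.09,0.105,0.11):
    q=R.from_rotvec([-th,0,0]); print(th,rel(p,r,piv+q.apply(p-piv),q*r))
E
```

```text
4.8833 [532.724 -35.614 165.819] [ -85.441   89.94  -177.442] [-1.662 -0.394  0.575] 17.324369605110675
[[-0.001  0.999 -0.035]
 [ 0.    -0.035 -0.999]
 [-1.    -0.001  0.   ]]
0.03 ([-0.26, -0.0, -0.07], [0.0, -0.03, 0.001])
0.06 ([-0.52, -0.01, -0.15], [0.0001, -0.06, 0.0021])
0.09 ([-0.77, -0.01, -0.24], [0.0001, -0.0899, 0.0031])
0.105 ([-0.9, -0.01, -0.29], [0.0001, -0.1049, 0.0037])
0.11 ([-0.94, -0.01, -0.3], [0.0001, -0.1099, 0.0038])
```

View pics/wrist2.png

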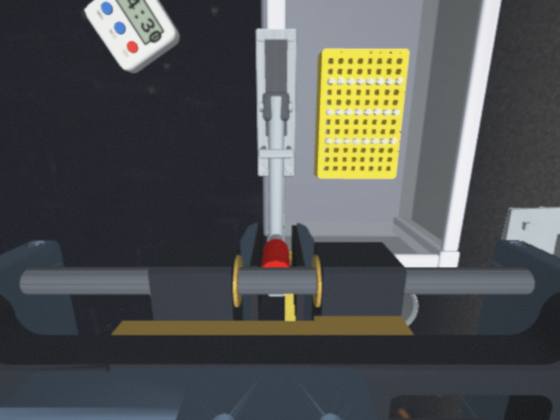

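View pics/scene2.png

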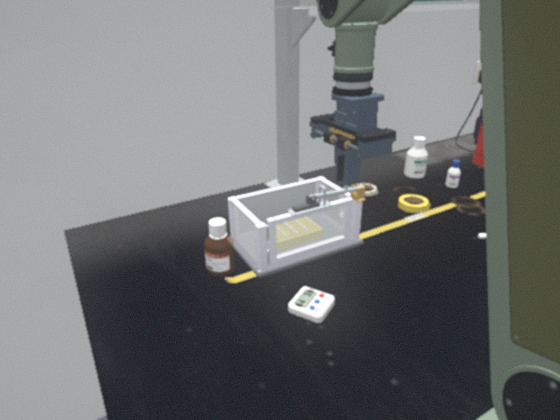

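The wrist view shows the fingers closed on the red knob at (276,255), opening 17 mm. Now I'll lift along the arc about the bolt's pivot.

Call:
arm_command(slide=[[0, 0, 0], [0, 0, 0], [-0.13, 0, -0.03], [-0.26, 0, -0.07], [-0.39, 0, -0.11], [-0.52, 0, -0.15], [-0.65, 0, -0.2], [-0.77, 0, -0.24], [-0.9, 0, -0.29], [-0.9, 0, -0.29], [-0.9, 0, -0.29], [-0.9, 0, -0.29]], turn=[[0, 0, 0], [0, 0, 0], [0, -0.015, 0], [0, -0.03, 0], [0, -0.045, 0], [0, -0.06, 0], [0, -0.075, 0], [0, -0.09, 0], [0, -0.105, 0], [0, -0.105, 0], [0, -0.105, 0], [0, -0.105, 0]], grip=[255, 255, 255, 255, 255, 255, 255, 255, 255, 255, 255, 255])

```text
time_s: 5.98
ee_pos: [533.2, -32.3, 174.8]
ee_rot: [-0.2, 84.0, -92.2]
force: [-2.0, 0.9, -1.3]
gripper_width: 17.6
```

```bash
python3 - <<'E'
from h import *
np.set_printoptions(precision=3,suppress=True)
s=env.state(); print(s['time_s'],s['ee_pos'],s['ee_rot'],s['force'],s['torque'],s['gripper_width'])
for c in("wrist","scene"):
    im,d=env.grab_frame(c)
    if c=="scene": im=cv2.resize(im[130:250,200:400],None,fx=4,fy=4)
    cv2.imwrite(f"pics/{c}3.png",im[:,:,::-1])
p,r=cur(); print(r.as_matrix())
u=np.array([.035,.999,0])
for L in (10,20,31): print(L,rel(p,r,p+L*u,r))
E
```

```text
5.9833 [533.188 -32.273 174.77 ] [ -0.159  84.03  -92.166] [-2.003  0.873 -1.331] [0.162 0.449 0.009] 17.64374421613711
[[-0.004  0.999 -0.035]
 [-0.104 -0.035 -0.994]
 [-0.995 -0.     0.104]]
10 ([-0.1, -0.0, -0.99], [0.0, 0.0, 0.0])
20 ([-0.21, -0.0, -1.99], [0.0, 0.0, 0.0])
31 ([-0.32, -0.0, -3.08], [0.0, 0.0, 0.0])
```

View pics/wrist3.png

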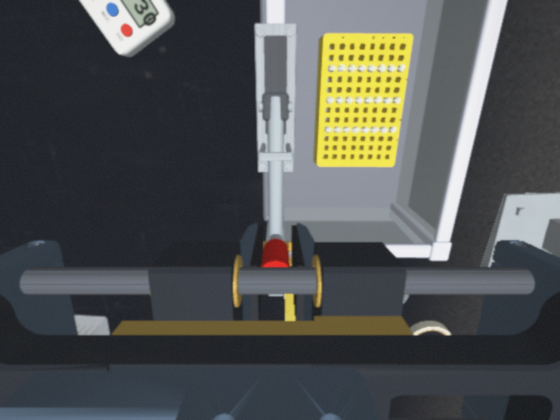

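View pics/scene3.png

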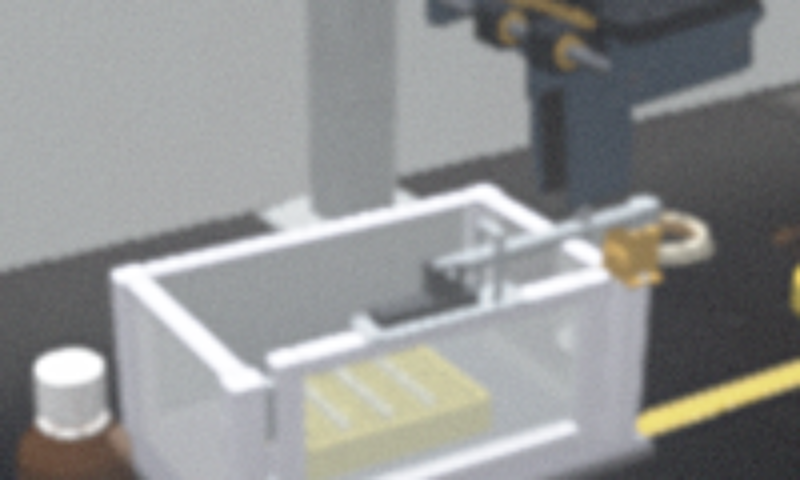

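The scene crop shows the bolt's nose at (655,205), raised well above the brass keeper at (632,245). Now I'll draw it back about 31 mm.

Call:
arm_command(slide=[[-0.02, 0, -0.2], [-0.05, 0, -0.5], [-0.09, 0, -0.8], [-0.12, 0, -1.1], [-0.15, 0, -1.4], [-0.18, 0, -1.7], [-0.21, 0, -2.0], [-0.24, 0, -2.3], [-0.27, 0, -2.6], [-0.3, 0, -2.85], [-0.32, 0, -3.08], [-0.32, 0, -3.08], [-0.32, 0, -3.08], [-0.32, 0, -3.08]], turn=[[0, 0, 0], [0, 0, 0], [0, 0, 0], [0, 0, 0], [0, 0, 0], [0, 0, 0], [0, 0, 0], [0, 0, 0], [0, 0, 0], [0, 0, 0], [0, 0, 0], [0, 0, 0], [0, 0, 0], [0, 0, 0]], grip=[255, 255, 255, 255, 255, 255, 255, 255, 255, 255, 255, 255, 255, 255])

```text
time_s: 7.25
ee_pos: [534.3, -1.3, 174.7]
ee_rot: [-0.2, 84.0, -92.2]
force: [-2.0, 1.2, -1.3]
gripper_width: 17.1
```

```bash
python3 - <<'E'
from h import *
np.set_printoptions(precision=3,suppress=True)
s=env.state(); print(s['time_s'],s['ee_pos'],s['ee_rot'],s['force'],s['torque'],s['gripper_width'])
for c in("wrist","scene"):
    im,d=env.grab_frame(c)
    if c=="scene": im=cv2.resize(im[130:250,200:400],None,fx=4,fy=4)
    cv2.imwrite(f"pics/{c}4.png",im[:,:,::-1])
E
```

```text
7.25 [534.28   -1.283 174.664] [ -0.171  84.039 -92.184] [-1.997  1.235 -1.321] [ 0.148  0.501 -0.065] 17.073761549600285
```

View pics/wrist4.png

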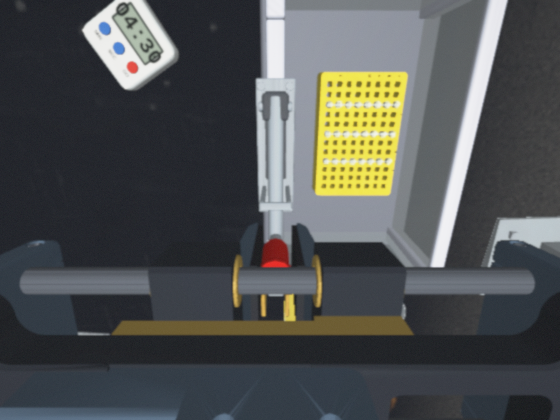

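View pics/scene4.png

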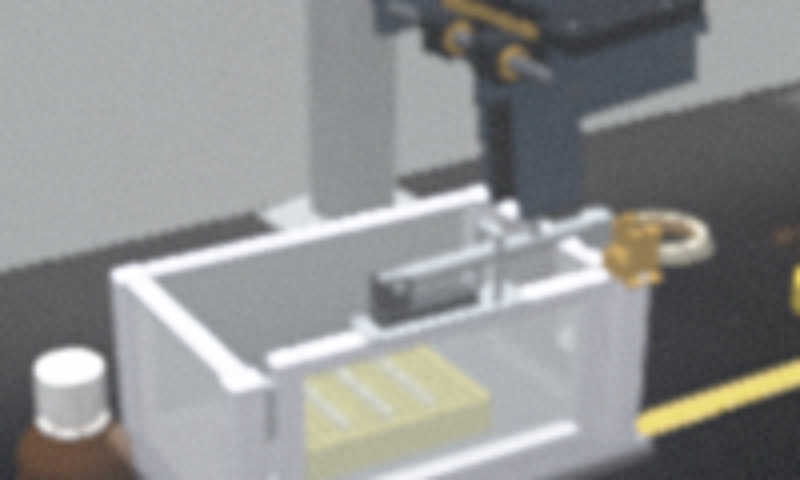

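The wrist and scene views show the bolt's tail now near the hinge end of its shoe, with its nose (605,220) drawn just clear of the keeper (620,245). Next I'll work out the swing arc.

```bash
python3 - <<'E'
from h import *
p,r=cur(); h=np.array([538.5,153,0]); 
rows=[rel(p,r,h+R.from_rotvec([0,0,-t]).apply(p-h),R.from_rotvec([0,0,-t])*r) for t in np.arange(1,15)*0.025]
print([a for a,b in rows]);print([b for a,b in rows])
E
```

```text
[[-0.0, -0.39, -0.0], [-0.0, -0.77, -0.01], [-0.0, -1.16, -0.03], [-0.01, -1.54, -0.06], [-0.01, -1.93, -0.1], [-0.02, -2.31, -0.15], [-0.02, -2.69, -0.21], [-0.03, -3.07, -0.28], [-0.04, -3.45, -0.36], [-0.05, -3.83, -0.45], [-0.06, -4.2, -0.54], [-0.07, -4.57, -0.65], [-0.08, -4.94, -0.77], [-0.09, -5.31, -0.89]]
[[0.0249, 0.0, -0.0026], [0.0497, 0.0, -0.0052], [0.0746, 0.0, -0.0078], [0.0995, 0.0, -0.0104], [0.1243, 0.0, -0.013], [0.1492, 0.0001, -0.0156], [0.174, 0.0001, -0.0182], [0.1989, 0.0001, -0.0208], [0.2238, 0.0001, -0.0234], [0.2486, 0.0001, -0.026], [0.2735, 0.0001, -0.0286], [0.2984, 0.0001, -0.0312], [0.3232, 0.0001, -0.0338], [0.3481, 0.0001, -0.0364]]
```

Call:
arm_command(slide=[[0, -0.2, 0], [0, -0.39, 0], [0, -0.58, -0.01], [0, -0.77, -0.01], [0, -1.16, -0.03], [-0.01, -1.54, -0.06], [-0.01, -1.54, -0.06]], turn=[[0.0125, 0, -0.001], [0.025, 0, -0.003], [0.037, 0, -0.004], [0.05, 0, -0.005], [0.075, 0, -0.008], [0.0995, 0, -0.01], [0.0995, 0, -0.01]], grip=[255, 255, 255, 255, 255, 255, 255], newtons=20)

```text
time_s: 7.93
ee_pos: [519.2, -0.6, 175.3]
ee_rot: [1.1, 84.0, -96.7]
force: [2.0, 0.6, -1.7]
gripper_width: 16.8
```

```bash
python3 - <<'E'
from h import *
np.set_printoptions(precision=3,suppress=True)
s=env.state(); print(s['time_s'],s['ee_pos'],s['ee_rot'],s['force'],s['torque'],s['gripper_width'])
for c in("top","scene"):
    im,d=env.grab_frame(c)
    im=cv2.resize(im[130:250,200:400],None,fx=4,fy=4)
    cv2.imwrite(f"pics/{c}5.png",im[:,:,::-1])
p,r=cur(); h=np.array([538.5,153,0]); 
rows=[rel(p,r,h+R.from_rotvec([0,0,-t]).apply(p-h),R.from_rotvec([0,0,-t])*r) for t in np.arange(1,11)*0.025]
print([a for a,b in rows]);print([b for a,b in rows])
E
```

```text
7.9333 [519.199  -0.571 175.267] [  1.114  84.002 -96.679] [ 2.012  0.597 -1.683] [ 0.155 -0.229  0.07 ] 16.847745021733893
[[-0.0, -0.39, 0.0], [-0.0, -0.77, -0.01], [-0.01, -1.16, -0.03], [-0.01, -1.55, -0.06], [-0.01, -1.93, -0.1], [-0.02, -2.31, -0.14], [-0.03, -2.7, -0.2], [-0.04, -3.08, -0.27], [-0.04, -3.46, -0.34], [-0.05, -3.83, -0.43]]
[[0.0249, -0.0001, -0.0026], [0.0497, -0.0001, -0.0052], [0.0746, -0.0002, -0.0078], [0.0995, -0.0002, -0.0105], [0.1243, -0.0003, -0.0131], [0.1492, -0.0003, -0.0157], [0.174, -0.0004, -0.0183], [0.1989, -0.0004, -0.0209], [0.2238, -0.0005, -0.0235], [0.2486, -0.0005, -0.0261]]
```

View pics/top5.png

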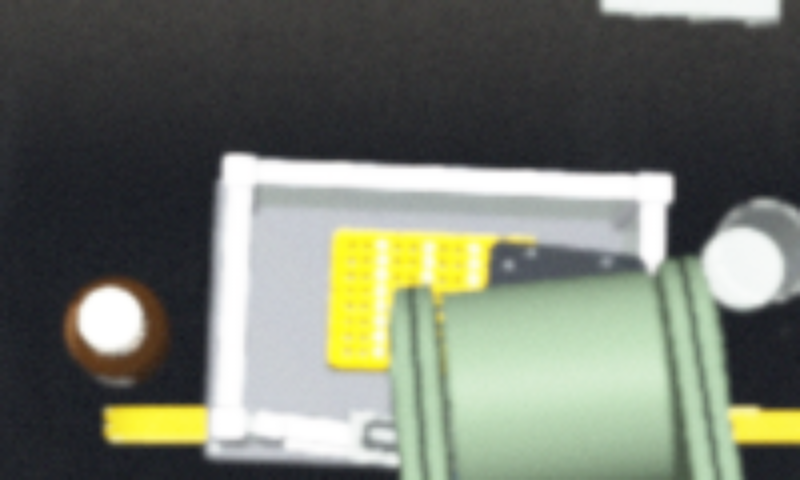

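View pics/scene5.png

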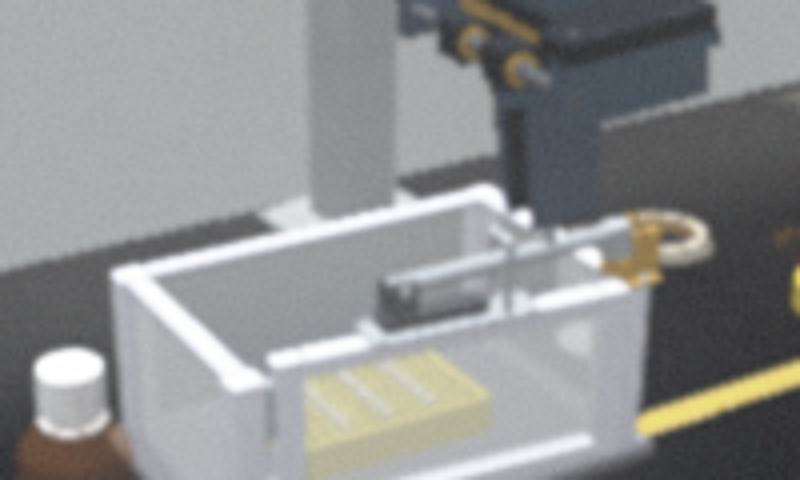

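The top view shows the gate swinging out, the bottle and beaker untouched, and the scene view shows the gate edge passing in front of the latch post. The force is only about 2 N, so I'll carry on.

Call:
arm_command(slide=[[0, -0.39, 0], [0, -0.77, -0.01], [-0.01, -1.16, -0.03], [-0.01, -1.55, -0.06], [-0.01, -1.93, -0.1], [-0.02, -2.31, -0.14], [-0.03, -2.7, -0.2], [-0.04, -3.08, -0.27], [-0.04, -3.46, -0.34], [-0.05, -3.83, -0.43], [-0.05, -3.83, -0.43], [-0.05, -3.83, -0.43], [-0.05, -3.83, -0.43]], turn=[[0.025, 0, -0.003], [0.05, 0, -0.005], [0.075, 0, -0.008], [0.0995, 0, -0.01], [0.124, 0, -0.013], [0.149, 0, -0.016], [0.174, 0, -0.018], [0.199, 0, -0.021], [0.224, 0, -0.0235], [0.2486, 0, -0.026], [0.2486, 0, -0.026], [0.2486, 0, -0.026], [0.2486, 0, -0.026]], grip=[255, 255, 255, 255, 255, 255, 255, 255, 255, 255, 255, 255, 255])

```text
time_s: 9.12
ee_pos: [482.4, 8.6, 175.2]
ee_rot: [1.2, 84.0, -110.8]
force: [3.3, -0.7, -1.4]
gripper_width: 17.0
```

```bash
python3 - <<'E'
from h import *
np.set_printoptions(precision=3,suppress=True)
s=env.state(); print(s['time_s'],s['ee_pos'],s['ee_rot'],s['force'],s['torque'],s['gripper_width'])
for c in("top","scene","wrist"):
    im,d=env.grab_frame(c)
    if c!="wrist": im=cv2.resize(im[130:250,200:400],None,fx=4,fy=4)
    cv2.imwrite(f"pics/{c}6.png",im[:,:,::-1])
for n in ("amber_bottle_mid","timer_mid"): print(n,env.search_frame("scene",n)[:1])
for n in ("beaker_mid","timer_mid","amber_bottle_mid"): print(n,env.search_frame("top",n)[:1])
p=np.array(s['ee_pos'])-[538.5,153,0]; print('angle',np.arctan2(-p[0],-p[1]))
E
```

```text
9.1167 [482.421   8.629 175.205] [   1.184   84.006 -110.836] [ 3.307 -0.723 -1.364] [-0.126 -0.371  0.085] 17.03684363763042
amber_bottle_mid [{'point': [580.4, 238.3, 59.4], 'p': 0.86}]
timer_mid [{'point': [390.6, 148.7, 17.5], 'p': 0.67}]
beaker_mid [{'point': [645.1, -152.7, 19.7], 'p': 0.89}]
timer_mid [{'point': [400.3, 136.6, 12.7], 'p': 0.55}]
amber_bottle_mid [{'point': [585.2, 228.5, 78.9], 'p': 0.69}]
angle 0.3704976923912109
```

View pics/top6.png

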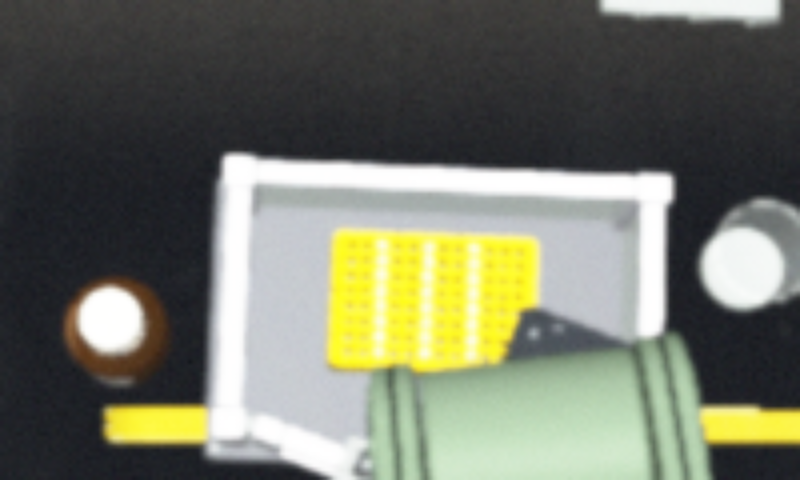

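View pics/scene6.png

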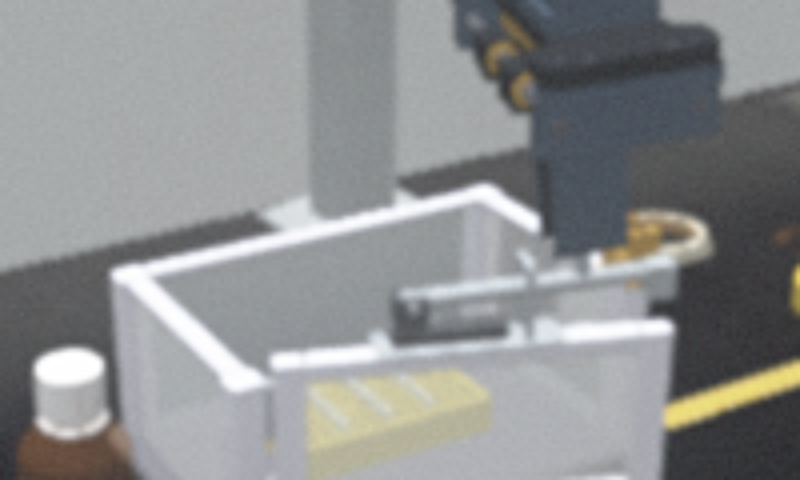

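View pics/wrist6.png

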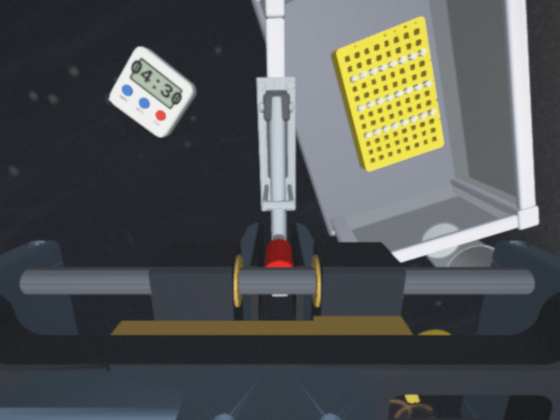

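The gate stands about 0.33 rad open, with the knob gripped at (279,255) in the wrist view and the bolt's tail at the hinge end of its shoe. I'll let it settle, check once more and hand in.

Call:
arm_command(slide=[[0, 0, 0], [0, 0, 0], [0, 0, 0], [0, 0, 0], [0, 0, 0], [0, 0, 0]], turn=[[0, 0, 0], [0, 0, 0], [0, 0, 0], [0, 0, 0], [0, 0, 0], [0, 0, 0]], grip=[255, 255, 255, 255, 255, 255])

```text
time_s: 10.02
ee_pos: [481.6, 8.8, 175.0]
ee_rot: [0.4, 84.0, -111.7]
force: [2.5, -1.3, -0.2]
gripper_width: 16.7
```

```bash
python3 - <<'E'
from h import *
np.set_printoptions(precision=3,suppress=True)
s=env.state(); print(s['time_s'],s['ee_pos'],s['ee_rot'],s['qvel'],s['force'],s['gripper_width'])
print(env.job_done())
E
```

```text
10.0167 [481.62    8.805 174.998] [   0.401   83.99  -111.658] [-0.028 -0.03  -0.128  0.03  -0.089 -0.014] [ 2.477 -1.289 -0.197] 16.73517669959409
the job is handed in; nothing more can be done
None
```

The gate is open and held, and I handed the job in at about 10 s; no verdict was reported.

I gripped the red knob, lifted the bolt about 0.1 rad along its arc, and drew it back 31 mm clear of the keeper. I then swung the gate out along its hinge arc and kept hold of the knob.

**Last checks:**
- **Gate opening:** about 0.34 rad going by how far the tool turned. The tool's position gives about 0.37 rad before subtracting the pen's 0.035 rad yaw, so the two agree. That puts the free edge about 7 cm from closed.
- **Stillness:** the arm was still, with joint speeds under 0.15 °/s.
- **Grip:** the fingers were on the knob at 16.7 mm opening. About 2.5–3 N was pulling back on the tool, which is the closing spring.
- **Bolt:** the pictures before the final settle showed it still drawn back.
- **Bottle, beaker and timer:** the bottle, beaker and timer were found within about 5 mm of where they started, which is roughly the detector's own error.

**Not measured:** I had no direct reading of the contact force between bolt and keeper. The wrist force stayed at only a few newtons in every reading. The joint values for the bolt and gate are inferred from the tool's motion, not read directly.

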